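# Send a loaded well plate into the reader and start the reading

## Task

With the fingertips, push the loaded plate tray of the white reader fully home without touching or unseating the well plate, then push the side-hung door fully shut, and only then press the green start key down and let it come up again. Everything is pushed, nothing needs grasping: do not lift the plate, and leave the other things on the worktop where they are.

Things in the scene. Friction and masses are not known exactly. Their poses are not given: they have to be found in the camera images.
- reader: compact white plate reader, a box 200 mm deep (its own x), 220 mm wide (y), 98 mm high, standing fixed on the worktop. Origin at the centre of its underside; its -x side is the front, which faces the robot give or take its yaw; z up. The front has a mouth 166 mm wide, from 34 to 78 mm above the worktop, for the tray. A grey display lies flat on the front left of its top, the start key on the front right
- reader_tray (a joint): slide of the reader's plate tray, m: 0 = fully home, grows as the tray stands out of the front along the reader's -x, 0.105 = hard stop fully out. About 1.5 N moves it; it stays where it is left and has a hard stop at 0. It starts loaded and drawn out by 0.100
- tray_pad (a point): centre of the black rubber push pad on the front of the tray (moves with it; axes as the reader's). The pad is 60 mm wide (y) and 20 mm high, its face 57 mm above the worktop at mid height; it sits on a white front plate 156 mm wide, from 37 to 73 mm above the worktop. Fully home the pad's face stands 10 mm in front of the reader's front wall
- tray_seat (a point): centre of the floor of the tray's pocket, where the plate sits; 41 mm above the worktop, moves with the tray
- plate: clear 24-well plate with lid, pink contents in the wells, 128 x 86 mm (its own x, y), 16 mm thick, lying loose in the tray's pocket (about 1 mm play all round, 7 mm rims) with its long side across the reader. Origin at the centre of its underside
- reader_door (a joint): side-hung door over the mouth, rad: 0 = shut, grows as it opens, up to 2.2. It hangs on the reader's left (+y) front edge and swings out towards -x: seen from above, at angle a it points from the hinge along (-sin a, -cos a) in the reader's x, y, and its outer face looks along (-cos a, +sin a). It stays where it is left (0.06 N m of friction). It strikes the tray if the tray still stands out
- door_hinge (a point): on the door's vertical hinge axis, 52 mm above the worktop; in the reader's frame at x = -110, y = +113 mm
- door_face (a point): point on the door's outer face, at mid height (52 mm above the worktop), 150 mm from the hinge axis along the door. The face stands 9 mm outside the plane through the hinge axis. The door is a white shell with a grey inlay, 216 mm long (its free edge is 221 mm from the axis), 18 mm thick, from 13 to 91 mm above the worktop; its axes at angle 0 are the reader's: -x outward, -y towards the free edge
- start_key (a joint): travel of the start key, m: 0 = up, 0.005 = fully pressed down; springs back. It takes about 1.2 N to start and 4 N fully down
- start_key_top (a point): centre of the top of the round green start key (22 mm across, in a grey collar 38 mm across, whose top is 9 mm lower) on the front right of the reader's top; 119 mm above the worktop when up, pressed straight down; reader frame x = -75, y = -80 mm
- medium_bottle: bystander: closed clear bottle with orange cap and white label, 60 mm diameter, 124 mm tall; origin at the centre of its underside
- tip_box: bystander: green box of yellow pipette tips, 118 x 68 x 63 mm; origin at the centre of its underside
- petri: bystander: flat clear dish with pink contents, 60 mm diameter, 15 mm tall; origin at the centre of its underside
- marker: bystander: black-capped grey marker lying down, 135 mm long, 17 mm thick; origin at the centre of its underside
- tape_roll: bystander: pale green roll of tape lying flat, 60 mm diameter, 19 mm high; origin at the centre of its underside
- mouse: bystander: black computer mouse, 106 x 60 x 30 mm; origin at the centre of its underside
Mind the look-alikes: they are no part of the job. There is more than one size of the plate; the job needs the smaller.

How it is judged:
By the outcome, as a careful person would: the job done as asked, in the order asked, and still so for the second after the job is handed in, with the robot touching nothing.
It also fails if it takes over 61 s, if anything falls off the work surface, if the arm or the gripper's body presses on something with over 40 N, if the wrist force passes 120 N, or if a joint passes its speed limit or range.

## Robot

A 6-joint arm with a two-finger parallel gripper is mounted at the origin on a cart in front of the work surface, level with it; the furniture and walls round the work are solid. World frame = base frame: x ahead of the robot, y to its left, z up, the work surface at z = 0. Lengths are in mm, angles in rad, forces in N, time in s.
With the tool pointing down it reaches from about 350 to 1000 mm from the base axis. Payload 7.1 kg.
Tool frame: the origin (TCP) lies at the very end of the fingers, on their centre line; the grasp point (between the pads) lies 19 mm behind it (bot.grip_point_offset is the distance from the TCP to the grasp point, in mm); z points along the fingers, y is the direction in which the jaws open and shut (so a half turn about z gives the same grasp; the last joint's range is limited). The gripper opens to 85 mm and grips with 20 to 120 N. Pads are 22 mm wide; open, the fingers measure 114 mm over their backs; the gripper's body (76 mm by 85 mm) begins 54 mm behind the grasp point. The pads swing forward as they close: fully open they stand 13 mm farther back than shut.
Start: joints at [-1.327, 0.423, 1.63, -0, 1.089, -0.019], TCP at [162.385, -603.52, 231.319] pointing down, gripper open.
Joint ranges: [-3, 3], [-0.9, 2.11], [0.09, 2.58], [-1.31, 4.45], [0.11, 2.69], [-2.54, 2.54]. Speed limits (rad/s): [2.39, 2.39, 3.01, 3.14, 3.14, 3.14].

## Interface

Orientations are given as a 3x3 rotation matrix whose columns are the frame's x, y, z axes.
In Python, from workcell import bot gives the robot as it stands.
- The arm moves only by the tool send_rows, never from a script. Its argument "rows" is a list of rows, each an object with "claw": the closure in counts, from 0 (fully open) to 255 (shut); "linear": the shift along the world's x, y, z in mm, a list of three; "roll": the turn about the world's z in degrees. A call has 1 to 5 rows; each row shifts and turns the pose as measured when the row begins; what a row does not reach is not made up. A row lasts 1/8 s, in which the tool goes at most 62.5 mm and 10.7 degrees, less where a joint would pass 70% of its speed; a pose out of reach is approached as far as the arm can. A call with a gripper value outside its range is refused whole. The fingers move at their own pace and stop on an object; the grip force is fixed at half the most. Time passes only in rows, so rows that do not move let the fingers close. It gives the time, the measured TCP pose, the force and the opening at its end, in the units of the state.
- bot.observe(): the state, without advancing time (a new reading comes with each control period).
- bot.read_camera(name): name is "side" or "top" or "wrist"; returns a dict with "pixels" (480x640x3 uint8, red, green, blue), "z_map" (480x640 float32, mm along the optical axis (not along the pixel's ray), 0 where there is no reading), "fx", "fy", "cx", "cy" (pixels), "dist" ([k1, k2, p1, p2, k3] as OpenCV has them; the pictures are not rectified), "xyz" and "rotation" of the camera in the world; the wrist camera has in their place "tool_from_camera" (4x4, takes a point from camera to tool coordinates, whose origin is the TCP and whose axes are the flange's). Camera axes: x right, y down, z forward; pixel columns grow to the right and rows downward; lengths in mm; the calibration is good to about 2 mm. A picture is of the moment at which its call begins: read the wrist's pose just before it.
- bot.finish_job(): hands the job in, once; it reports no verdict.
The state is a dict: "clock": time; "joint_positions": joint angles; "dq": joint speeds; "effort": joint torques, N m; "ee_pos": TCP position; "tcp_rot": TCP orientation; "force": force on the tool from outside, world axes, zero at the start; "ft_torque": the same for the moment, N m; "width": finger opening in mm.
Only numpy, scipy, OpenCV 4.12 (cv2) and the standard library are available. Lean on these libraries where they do the work, as an engineer would, in place of code of your own. Each camera call takes 0.05 s, during which the arm holds its last target. There are 200 camera calls.

## Working session

There is one attempt and no reset: what is moved stays moved. The work goes in short steps, Python scripts to look and compute and a tool call to move; the robot and the scene stay as the last step left them, time stands still between calls to the robot, and variables do not carry over. Pictures are saved under pics/ and viewed, about 8 in all and at most 12, crops included, and the job is handed in when it is done.

Besides the shell and the picture viewer there is one more tool, called after ">>>" as a command line: name --argument value ..., lists and objects as JSON in quotes. send_rows: Moves the arm, as the interface text tells. Its arguments: {"type":"object","properties":{"rows":{"type":"array"}},"required":["rows"]}

```bash
mkdir -p pics; cat > h.py <<'E'
import numpy as np, cv2
from workcell import bot
def snap(n,f=None):
    s=bot.observe(); c=bot.read_camera(n)
    if f: cv2.imwrite('pics/'+f,c['pixels'][:,:,::-1])
    if 'xyz' in c: R=np.array(c['rotation']);t=np.array(c['xyz'])
    else:
        T=np.array(c['tool_from_camera']);Rt=np.array(s['tcp_rot'])
        R=Rt@T[:3,:3];t=Rt@T[:3,3]+np.array(s['ee_pos'])
    c['R']=R;c['t']=t
    return c
def cloud(c):
    K=np.array([[c['fx'],0,c['cx']],[0,c['fy'],c['cy']],[0,0,1]])
    v,u=np.mgrid[:480,:640]
    p=cv2.undistortPoints(np.stack([u,v],-1).reshape(-1,1,2).astype(np.float64),K,np.array(c['dist'],float)).reshape(480,640,2)
    z=c['z_map'].astype(float)
    P=np.dstack([p[...,0]*z,p[...,1]*z,z])@c['R'].T+c['t']
    P[z<=0]=np.nan
    return P
E
python3 - <<'E'
from h import *
s=bot.observe(); print(s)
for n in ('top','side'):
    c=snap(n,n+'0.png'); P=cloud(c); np.save(n+'.npy',P); print(n,c['t'],c['R'].round(2).tolist(),np.nanmin(P,(0,1)),np.nanmax(P,(0,1)))
E
```

```text
{'clock': 0.0, 'joint_positions': array([-1.32700678e+00,  4.23893817e-01,  1.63070546e+00, -1.28609651e-05,
        1.08860627e+00, -1.89962534e-02]), 'dq': array([-0.00150167,  0.00155277, -0.0005294 , -0.00152955, -0.00125377,
       -0.00121982]), 'effort': array([-7.16416762e-04, -5.57394361e+01, -2.81735587e+01, -5.60140563e-05,
        7.42095290e-03,  8.70419939e-06]), 'ee_pos': array([ 162.24547798, -602.99210221,  230.50654836]), 'tcp_rot': array([[ 9.65668506e-01,  2.59777166e-01, -4.00380297e-04],
       [ 2.59777473e-01, -9.65667242e-01,  1.56244794e-03],
       [ 1.92541604e-05, -1.61281655e-03, -9.99998699e-01]]), 'force': array([ 0.49318676, -0.75594636, -0.14375594]), 'ft_torque': array([-0.03231805,  0.00903477,  0.04418855]), 'width': 85.25379035954965}
top [ 425.90581696   38.39328652 1330.42067963] [[-0.02, -0.99, 0.11], [-1.0, 0.03, 0.01], [-0.02, -0.11, -0.99]] [ -318.02304011 -1030.78779714  -771.53538956] [1227.19773234 1346.03905665  737.82111486]
side [124.94977879 829.89133255 943.34337085] [[-0.88, -0.32, 0.36], [-0.48, 0.61, -0.63], [-0.02, -0.72, -0.69]] [ -562.64831653 -1431.02180558  -768.86947941] [4156.29335359  878.84321148  719.75189817]
```

View pics/top0.png

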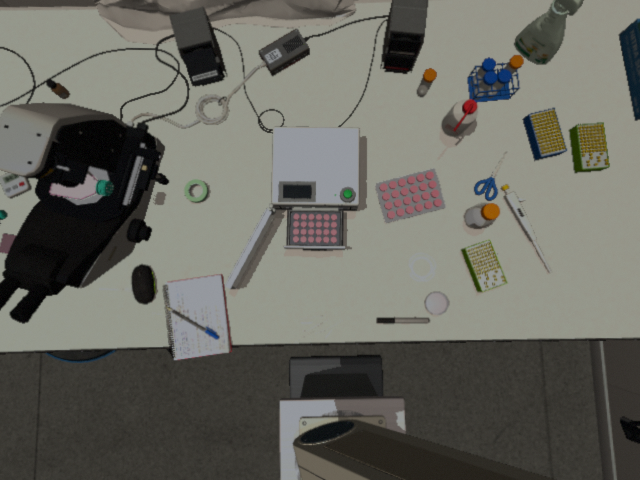

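View pics/side0.png

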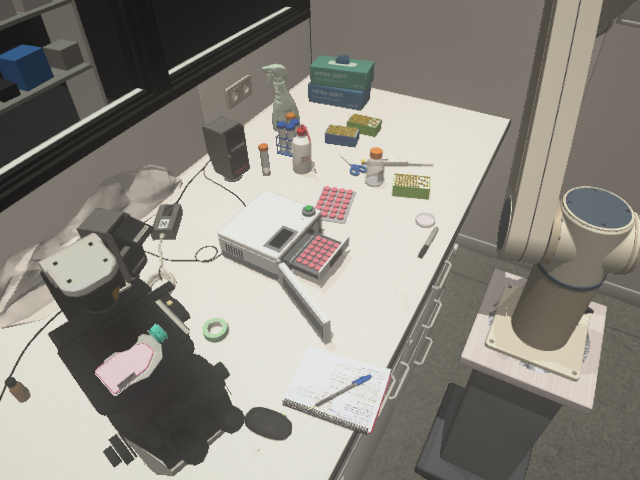

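The top view shows the reader at (272–360, 127–208), the tray standing out at (287–347, 208–250), the key at (347, 194) and the door from (272, 208) to (235, 288). The side view agrees. Next I'll fit the poses.

```bash
python3 - <<'E'
from h import *
P=np.load('top.npy'); im=cv2.imread('pics/top0.png')[:,:,::-1].astype(int)
def sub(u0,u1,v0,v1,lo,hi):
    Q=P[v0:v1,u0:u1]; m=(Q[...,2]>lo)&(Q[...,2]<hi); return Q[m],im[v0:v1,u0:u1][m]
print('table',np.nanmedian(P[215:240,370:420].reshape(-1,3),0))
T,_=sub(262,370,120,206,88,106)
print('top z',np.median(T[:,2]))
r=cv2.minAreaRect(T[:,:2].astype(np.float32)); print('reader',r)
D,_=sub(225,275,206,295,80,100); print('door z',np.median(D[:,2]),len(D)); rd=cv2.minAreaRect(D[:,:2].astype(np.float32)); print(rd,cv2.boxPoints(rd))
Q=P[180:206,335:360]; c=im[180:206,335:360]; g=(c[...,1]>c[...,0]+40)&(c[...,1]>c[...,2]+20); k=Q[g]; print('key',np.nanmedian(k,0),len(k))
Q=P[206:256,280:352].reshape(-1,3); 
F=Q[(Q[:,2]>66)&(Q[:,2]<80)]; print('frontplate',np.median(F,0),cv2.minAreaRect(F[:,:2].astype(np.float32)))
c=im[206:256,280:352].reshape(-1,3); pk=(c[:,0]>c[:,1]+40); print('plate',np.median(Q[pk],0))
E
```

```text
table [ 587.2449013  -152.99680891    0.92613562]
top z 98.44349290968285
reader ((735.9845581054688, 53.58916473388672), (224.01708984375, 203.04891967773438), 87.81816864013672)
door z 91.36334458806459 663
((539.5316162109375, 220.228759765625), (19.04250717163086, 227.2549285888672), 60.80883026123047) [[435.69138 267.3357 ]
 [634.08435 156.49776]
 [643.3718  173.12183]
 [444.97888 283.95978]]
key [659.15897317 -24.38830432 119.73309226] 57
frontplate [534.37655994  60.02862111  72.28774581] ((582.7579345703125, 55.92649459838867), (180.38681030273438, 109.20880126953125), 87.88504791259766)
plate [nan nan nan]
```

>>> send_rows --rows '[{"claw": 255,"linear": [27,55,0],"roll": -4},{"claw": 255,"linear": [27,55,0],"roll": -4},{"claw": 255,"linear": [27,55,0],"roll": -4},{"claw": 255,"linear": [27,55,0],"roll": -4},{"claw": 255,"linear": [27,55,0],"roll": -1}]'

```text
clock: 0.72
ee_pos: [297.4, -324.1, 228.7]
tcp_rot: [[0.999, -0.051, -0.0], [-0.051, -0.999, 0.002], [-0.0, -0.002, -1.0]]
force: [1.0, 0.4, 0.4]
width: 0.0
```

>>> send_rows --rows '[{"claw": 255,"linear": [27,55,0],"roll": 0.7},{"claw": 255,"linear": [27,55,0],"roll": 0},{"claw": 255,"linear": [27,55,0],"roll": 0},{"claw": 255,"linear": [27,55,0],"roll": 0},{"claw": 255,"linear": [27,55,0],"roll": 0}]'

```text
clock: 1.35
ee_pos: [433.3, -42.6, 229.1]
tcp_rot: [[0.999, -0.04, 0.002], [-0.04, -0.999, 0.001], [0.002, -0.001, -1.0]]
force: [1.8, -1.4, -0.6]
width: -0.1
```

>>> send_rows --rows '[{"claw": 255,"linear": [27,55,0],"roll": 0},{"claw": 255,"linear": [24,55,-20],"roll": 0},{"claw": 255,"linear": [0,0,-50],"roll": 0},{"claw": 255,"linear": [0,0,-50],"roll": 0}]'

```text
clock: 1.85
ee_pos: [489.2, 73.6, 110.7]
tcp_rot: [[0.999, -0.032, 0.014], [-0.032, -0.999, 0.003], [0.014, -0.003, -1.0]]
force: [0.1, 0.4, -0.2]
width: -0.1
```

Before lowering further, I'll check alignment from above with the wrist camera.

>>> send_rows --rows '[{"claw": 255,"linear": [-2,-10,-28],"roll": -0.4},{"claw": 255,"linear": [0,-1,-28],"roll": 0},{"claw": 255,"linear": [0,0,0],"roll": 0}]'

```text
clock: 2.22
ee_pos: [483.7, 62.8, 49.1]
tcp_rot: [[0.999, -0.038, 0.006], [-0.038, -0.999, 0.002], [0.006, -0.002, -1.0]]
force: [-0.4, 0.4, -1.1]
width: -0.0
```

```bash
python3 - <<'E'
from h import *
s=bot.observe(); print(s['ee_pos'],s['force'],s['tcp_rot'][:,0])
c=snap('wrist','w1.png'); P=cloud(c)
D=P.reshape(-1,3); m=(D[:,2]>68)&(D[:,2]<78)&(abs(D[:,1]-60)<110)&(D[:,0]>505)&(D[:,0]<560); F=D[m]
print(len(F)); 
if len(F)>20: print(F.min(0),F.max(0),np.median(F,0))
E
```

```text
[483.71110214  62.81718368  49.08825533] [-0.43664377  0.41166338 -1.05276865] [ 0.99927611 -0.03763948  0.00552434]
8668
[529.18318378 -18.48805482  68.0012148 ] [540.97611489 137.75104594  74.17742752] [535.44693282  59.42370158  71.39076211]
```

View pics/w1.png

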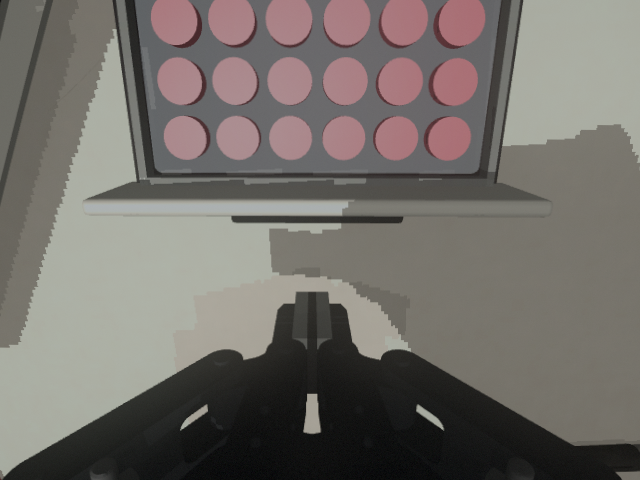

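The fingertips (312, 300) are in line with the black pad (232–402, 219), and the plate is seated in its pocket. Now I'll push.

>>> send_rows --rows '[{"claw": 255,"linear": [9,-0.3,1],"roll": 0},{"claw": 255,"linear": [8,-0.3,1],"roll": 0},{"claw": 255,"linear": [6,-0.2,0],"roll": 0},{"claw": 255,"linear": [5,-0.2,0],"roll": 0},{"claw": 255,"linear": [5,-0.2,0],"roll": 0}]'

```text
clock: 2.9
ee_pos: [522.2, 62.0, 56.2]
tcp_rot: [[0.999, -0.038, 0.013], [-0.038, -0.999, 0.003], [0.013, -0.003, -1.0]]
force: [-1.9, 0.3, -1.5]
width: -0.5
```

>>> send_rows --rows '[{"claw": 255,"linear": [6,-0.2,0],"roll": 0},{"claw": 255,"linear": [7,-0.3,0],"roll": 0},{"claw": 255,"linear": [9,-0.3,0],"roll": 0},{"claw": 255,"linear": [9,-0.3,0],"roll": 0},{"claw": 255,"linear": [9,-0.3,0],"roll": 0}]'

```text
clock: 3.52
ee_pos: [563.9, 60.4, 56.0]
tcp_rot: [[0.999, -0.037, 0.011], [-0.037, -0.999, 0.002], [0.011, -0.003, -1.0]]
force: [-3.3, -0.7, 1.2]
width: -0.0
```

>>> send_rows --rows '[{"claw": 255,"linear": [9,-0.3,0],"roll": 0},{"claw": 255,"linear": [9,-0.3,0],"roll": 0},{"claw": 255,"linear": [8,-0.3,0],"roll": 0},{"claw": 255,"linear": [7,-0.3,0],"roll": 0},{"claw": 255,"linear": [6,-0.2,0],"roll": 0}]'

```text
clock: 4.15
ee_pos: [606.1, 58.7, 55.9]
tcp_rot: [[0.999, -0.038, 0.012], [-0.038, -0.999, 0.002], [0.011, -0.003, -1.0]]
force: [-1.3, 0.0, 0.6]
width: 0.1
```

>>> send_rows --rows '[{"claw": 255,"linear": [3,-0.1,-1],"roll": 0},{"claw": 255,"linear": [3,-0.1,-1],"roll": 0},{"claw": 255,"linear": [2,-0.1,0],"roll": 0},{"claw": 255,"linear": [2,-0.1,0],"roll": 0}]'

```text
clock: 4.65
ee_pos: [616.5, 58.4, 53.6]
tcp_rot: [[0.999, -0.038, 0.011], [-0.038, -0.999, 0.002], [0.011, -0.003, -1.0]]
force: [-7.7, 0.1, 4.7]
width: -0.1
```

>>> send_rows --rows '[{"claw": 255,"linear": [2,-0.1,0],"roll": 0},{"claw": 255,"linear": [2,-0.1,0],"roll": 0}]'

```text
clock: 4.9
ee_pos: [616.4, 58.4, 53.1]
tcp_rot: [[0.999, -0.038, 0.002], [-0.038, -0.999, 0.002], [0.002, -0.002, -1.0]]
force: [-8.4, 0.5, 5.4]
width: 0.3
```

>>> send_rows --rows '[{"claw": 255,"linear": [5,-0.2,0],"roll": 0},{"claw": 255,"linear": [5,-0.2,0],"roll": 0},{"claw": 255,"linear": [0,0,0],"roll": 0}]'

```text
clock: 5.28
ee_pos: [615.6, 58.2, 51.7]
tcp_rot: [[0.999, -0.038, -0.021], [-0.038, -0.999, 0.002], [-0.021, -0.001, -1.0]]
force: [0.8, -0.3, -0.7]
width: -0.4
```

```bash
python3 - <<'E'
import numpy as np
# world waypoints for door push
yaw=-0.0385; R=np.array([[np.cos(yaw),-np.sin(yaw)],[np.sin(yaw),np.cos(yaw)]]); o=np.array([736,53.6])
prev=None
for a,r,g in [(117,165,45)]+[(a,165,0) for a in range(117,-1,-9)]+[(0,165,0)]:
    t=np.radians(a); d=np.array([-np.sin(t),-np.cos(t)]); n=np.array([-np.cos(t),np.sin(t)])
    p=np.array([-110,113])+r*d+n*(9+g+11*abs(n[0])+14*abs(n[1]))
    w=o+R@p; print(a,g,w.round(0), None if prev is None else (w-prev).round(1)); prev=w
E
```

```text
117 45 [521. 314.] None
117 0 [499. 274.] [-22.  -39.3]
108 0 [484. 252.] [-14.9 -22.5]
99 0 [473. 227.] [-11.1 -25. ]
90 0 [466. 200.] [ -6.9 -26.8]
81 0 [464. 176.] [ -2.8 -24.5]
72 0 [465. 151.] [  1. -25.]
63 0 [470. 126.] [  4.9 -25. ]
54 0 [478. 101.] [  8.9 -24.3]
45 0 [491.  78.] [ 12.8 -23. ]
36 0 [508.  57.] [ 16.6 -21. ]
27 0 [528.  39.] [ 20.1 -18.3]
18 0 [551.  24.] [ 23.2 -14.9]
9 0 [577.  13.] [ 25.6 -10.9]
0 0 [604.   7.] [27.4 -6.5]
0 0 [604.   7.] [0. 0.]
```

>>> send_rows --rows '[{"claw": 255,"linear": [-20,0.8,0],"roll": 0},{"claw": 255,"linear": [-40,1,20],"roll": 0},{"claw": 255,"linear": [0,0,60],"roll": 0},{"claw": 255,"linear": [-20,0,50],"roll": 0},{"claw": 255,"linear": [0,30,10],"roll": 0}]'

```text
clock: 5.9
ee_pos: [535.4, 89.3, 194.8]
tcp_rot: [[0.999, -0.04, -0.016], [-0.04, -0.999, 0.002], [-0.016, -0.001, -1.0]]
force: [0.6, -0.2, 0.4]
width: 0.0
```

```bash
python3 - <<'E'
from h import *
s=bot.observe(); print(s['clock'],s['ee_pos'],s['force'],s['tcp_rot'][:,2])
c=snap('wrist','w2.png'); P=cloud(c)
D=P.reshape(-1,3); m=(D[:,2]>65)&(D[:,2]<78)&(abs(D[:,1]-60)<60)&(D[:,0]>560)&(D[:,0]<660); F=D[m]
print('plate top pts',len(F)); 
if len(F)>20: print(F.min(0),np.percentile(F,[2,50,98],0))
m=(D[:,2]>94)&(D[:,2]<103)&(abs(D[:,1]-30)<60)&(D[:,0]<680); print('front edge x',np.percentile(D[m][:,0],1),m.sum())
E
```

```text
5.9 [535.40081767  89.34341053 194.80035138] [ 0.59267289 -0.17864713  0.36728616] [-0.01638919  0.00195014 -0.99986379]
plate top pts 2051
[6.26849172e+02 2.41027373e-03 6.50068250e+01] [[628.14452574   2.97247095  65.16972639]
 [633.95896301  57.91505592  71.16476955]
 [638.48820233 116.82063561  72.98472321]]
front edge x 637.2466795517815 12338
```

View pics/w2.png

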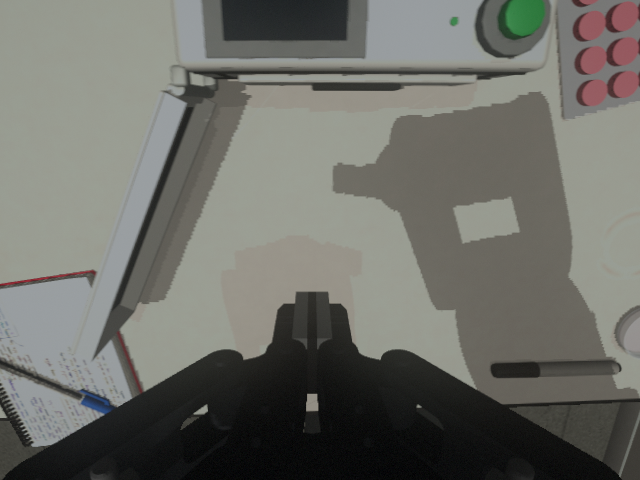

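The tray's front plate is now flush with the mouth: the pad shows at (313–402, 86), and the plate has moved about 99 mm. The door runs from its hinge (180, 75) to its free end (95, 355). Next I'll go over to the door's outer side.

>>> send_rows --rows '[{"claw": 255,"linear": [-3,56,0],"roll": 0},{"claw": 255,"linear": [-3,56,0],"roll": 0},{"claw": 255,"linear": [-4,56,0],"roll": 0},{"claw": 255,"linear": [-4,56,0],"roll": 0},{"claw": 255,"linear": [0,0,-20],"roll": 0}]'

```text
clock: 6.58
ee_pos: [526.9, 325.6, 178.4]
tcp_rot: [[0.999, -0.039, -0.001], [-0.039, -0.999, 0.01], [-0.001, -0.01, -1.0]]
force: [0.5, 0.2, -0.3]
width: 0.0
```

>>> send_rows --rows '[{"claw": 255,"linear": [0,0,-40],"roll": 0},{"claw": 255,"linear": [0,0,-40],"roll": 0},{"claw": 255,"linear": [0,0,-28],"roll": 0},{"claw": 255,"linear": [0,0,0],"roll": 0}]'

```text
clock: 7.08
ee_pos: [527.8, 327.6, 65.7]
tcp_rot: [[0.999, -0.036, 0.002], [-0.036, -0.999, 0.011], [0.002, -0.011, -1.0]]
force: [-0.8, 0.8, -0.2]
width: 0.3
```

>>> send_rows --rows '[{"claw": 255,"linear": [-9,-18,-2],"roll": 0},{"claw": 255,"linear": [-8,-14,-2],"roll": 0},{"claw": 255,"linear": [-7,-12,0],"roll": 0},{"claw": 255,"linear": [-7,-11,0],"roll": 0},{"claw": 255,"linear": [-7,-11,0],"roll": 0}]'

```text
clock: 7.7
ee_pos: [492.1, 261.1, 65.7]
tcp_rot: [[0.999, -0.035, 0.01], [-0.035, -0.999, 0.015], [0.01, -0.016, -1.0]]
force: [-0.2, 0.2, 0.1]
width: 0.0
```

>>> send_rows --rows '[{"claw": 255,"linear": [-6,-12,0],"roll": 0},{"claw": 255,"linear": [-5,-12,0],"roll": 0},{"claw": 255,"linear": [-5,-13,0],"roll": 0},{"claw": 255,"linear": [-4,-13,0],"roll": 0}]'

```text
clock: 8.2
ee_pos: [471.0, 208.0, 66.2]
tcp_rot: [[0.999, -0.035, 0.012], [-0.035, -0.999, 0.016], [0.011, -0.016, -1.0]]
force: [0.1, 0.0, -0.2]
width: 0.0
```

>>> send_rows --rows '[{"claw": 255,"linear": [-3,-13,-1],"roll": 0},{"claw": 255,"linear": [-1,-13,-1],"roll": 0},{"claw": 255,"linear": [-1,-12,-1],"roll": 0},{"claw": 255,"linear": [0,-12,-1],"roll": 0},{"claw": 255,"linear": [1,-12,0],"roll": 0}]'

```text
clock: 8.82
ee_pos: [466.7, 141.5, 61.9]
tcp_rot: [[0.999, -0.035, 0.012], [-0.035, -0.999, 0.016], [0.011, -0.016, -1.0]]
force: [-0.1, 0.2, 0.1]
width: 0.3
```

```bash
python3 - <<'E'
from h import *
s=bot.observe(); print(s['clock'],s['ee_pos'],s['force'])
c=snap('top'); P=cloud(c)
cv2.imwrite('pics/t2.png',cv2.resize(c['pixels'][110:310,210:410,::-1],None,fx=3,fy=3))
E
```

```text
8.825 [466.67521835 141.45326676  61.87851786] [-0.09816522  0.24444715  0.09273864]
```

View pics/t2.png

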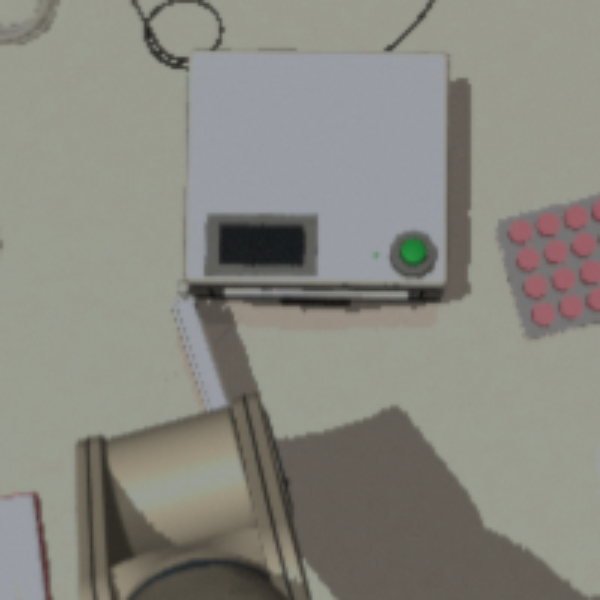

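The door is moving with the fingers: it now runs from the hinge (185, 290) towards (215, 405), about 70° open. The arc continues.

>>> send_rows --rows '[{"claw": 255,"linear": [3,-13,0],"roll": 0},{"claw": 255,"linear": [4,-12,0],"roll": 0},{"claw": 255,"linear": [5,-12,0],"roll": 0},{"claw": 255,"linear": [6,-11,0],"roll": 0},{"claw": 255,"linear": [7,-11,0],"roll": 0}]'

```text
clock: 9.5
ee_pos: [493.4, 77.7, 61.9]
tcp_rot: [[0.999, -0.035, 0.012], [-0.035, -0.999, 0.016], [0.011, -0.016, -1.0]]
force: [-0.2, 1.2, -0.1]
width: -0.0
```

>>> send_rows --rows '[{"claw": 255,"linear": [8,-10,0],"roll": 0},{"claw": 255,"linear": [8,-10,0],"roll": 0},{"claw": 255,"linear": [9,-9,0],"roll": 0},{"claw": 255,"linear": [10,-8,0],"roll": 0}]'

```text
clock: 10.0
ee_pos: [530.8, 37.7, 61.9]
tcp_rot: [[0.999, -0.035, 0.011], [-0.035, -0.999, 0.016], [0.011, -0.016, -1.0]]
force: [0.7, 0.4, 0.8]
width: 0.3
```

>>> send_rows --rows '[{"claw": 255,"linear": [10,-7,0],"roll": 0},{"claw": 255,"linear": [10,-6,0],"roll": 0},{"claw": 255,"linear": [10,-5,0],"roll": 0},{"claw": 255,"linear": [9,-4,0],"roll": 0},{"claw": 255,"linear": [7,-3,0],"roll": 0}]'

```text
clock: 10.62
ee_pos: [580.4, 10.9, 61.7]
tcp_rot: [[0.999, -0.035, 0.011], [-0.035, -0.999, 0.016], [0.011, -0.016, -1.0]]
force: [-0.4, -0.1, 0.2]
width: 0.3
```

>>> send_rows --rows '[{"claw": 255,"linear": [6,-2,0],"roll": 0},{"claw": 255,"linear": [5,-1,0],"roll": 0},{"claw": 255,"linear": [4,-1,0],"roll": 0},{"claw": 255,"linear": [3,0,0],"roll": 0}]'

```text
clock: 11.12
ee_pos: [599.4, 6.7, 61.5]
tcp_rot: [[0.999, -0.035, 0.011], [-0.035, -0.999, 0.016], [0.01, -0.016, -1.0]]
force: [-0.0, 0.3, -0.6]
width: 0.3
```

>>> send_rows --rows '[{"claw": 255,"linear": [3,0,0],"roll": 0},{"claw": 255,"linear": [3,0,0],"roll": 0},{"claw": 255,"linear": [2,0,0],"roll": 0}]'

```text
clock: 11.5
ee_pos: [605.5, 6.8, 61.2]
tcp_rot: [[0.999, -0.035, 0.006], [-0.035, -0.999, 0.015], [0.005, -0.016, -1.0]]
force: [-10.0, -0.6, 6.6]
width: -0.1
```

Stopped at x = 605.5 with 10 N on it, where the shut face was predicted (604). One firmer push, then back off and look.

>>> send_rows --rows '[{"claw": 255,"linear": [4,0,0],"roll": 0},{"claw": 255,"linear": [4,0,0],"roll": 0}]'

```text
clock: 11.75
ee_pos: [605.2, 6.8, 60.1]
tcp_rot: [[0.999, -0.035, -0.012], [-0.034, -0.999, 0.016], [-0.013, -0.015, -1.0]]
force: [-14.0, -1.4, 10.4]
width: 0.2
```

>>> send_rows --rows '[{"claw": 255,"linear": [-15,0,0],"roll": 0},{"claw": 255,"linear": [-30,0,20],"roll": 0},{"claw": 255,"linear": [-10,0,60],"roll": 0},{"claw": 255,"linear": [0,0,50],"roll": 0},{"claw": 255,"linear": [0,0,0],"roll": 0}]'

```text
clock: 12.38
ee_pos: [548.5, 7.1, 193.2]
tcp_rot: [[0.999, -0.035, -0.012], [-0.034, -0.999, 0.016], [-0.013, -0.015, -1.0]]
force: [0.5, 0.6, 0.5]
width: 0.2
```

```bash
python3 - <<'E'
from h import *
s=bot.observe(); print(s['clock'],s['ee_pos'],s['force'],s['tcp_rot'].round(3).tolist())
c=snap('wrist','w3.png'); P=cloud(c); im=c['pixels'].astype(int)
D=P.reshape(-1,3); m=(D[:,2]>86)&(D[:,2]<94)&(D[:,0]<640)&(D[:,0]>560)&(D[:,1]>-65)&(D[:,1]<165); F=D[m]
for lo in range(-60,160,40):
    q=F[(F[:,1]>=lo)&(F[:,1]<lo+40)]
    if len(q)>10: print(lo+20,len(q),np.percentile(q[:,0],[2,50]))
g=(im[...,1]>im[...,0]+50)&(im[...,1]>im[...,2]+30)&(abs(P[...,2]-119)<5); k=P[g]; print('key',np.nanmedian(k,0),k.min(0),k.max(0),len(k))
E
```

```text
12.375 [548.53427648   7.09071347 193.24201599] [0.4935805  0.6010935  0.50314952] [[0.999, -0.035, -0.012], [-0.034, -0.999, 0.016], [-0.013, -0.015, -1.0]]
-40 1743 [615.24624524 624.99740026]
0 2131 [616.415105   626.25923551]
40 2114 [618.28193567 627.88199588]
80 2076 [619.6811097  629.48632902]
120 1848 [621.73533725 630.43995257]
160 1096 [622.89813352 631.91053752]
key [659.64440155 -25.50940277 117.622757  ] [649.58794323 -35.49893839 115.0615906 ] [669.47663485 -15.66682138 120.18935568] 1257
```

View pics/w3.png

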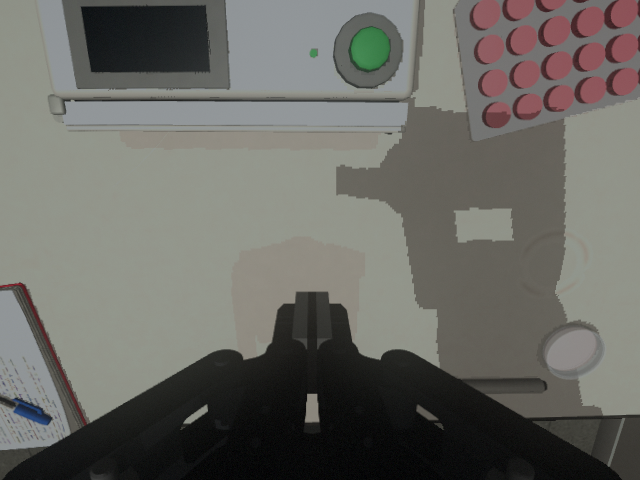

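The door strip (65–408, 112) is parallel to the reader front: its slope of 0.038 equals the reader's yaw, so it is shut. The key (370, 48) is at (659.5, -25). Now I'll go above it.

>>> send_rows --rows '[{"claw": 255,"linear": [50,-15,0],"roll": 0},{"claw": 255,"linear": [45,-13,0],"roll": 0},{"claw": 255,"linear": [9,-3,0],"roll": 0},{"claw": 255,"linear": [0,0,-20],"roll": 0},{"claw": 255,"linear": [0,0,0],"roll": 0}]'

```text
clock: 13.05
ee_pos: [647.8, -23.7, 162.1]
tcp_rot: [[0.999, -0.034, -0.028], [-0.034, -0.999, 0.017], [-0.029, -0.016, -0.999]]
force: [-0.3, 0.5, 0.3]
width: -0.3
```

>>> send_rows --rows '[{"claw": 255,"linear": [12,-1,-12],"roll": 0},{"claw": 255,"linear": [0,0,-10],"roll": 0},{"claw": 255,"linear": [0,0,0],"roll": 0}]'

```text
clock: 13.42
ee_pos: [658.6, -24.0, 137.7]
tcp_rot: [[0.999, -0.033, -0.031], [-0.033, -0.999, 0.017], [-0.031, -0.016, -0.999]]
force: [0.2, 0.6, 0.2]
width: 0.3
```

>>> send_rows --rows '[{"claw": 255,"linear": [0,0,-8],"roll": 0},{"claw": 255,"linear": [0,0,-5],"roll": 0},{"claw": 255,"linear": [0,0,-3],"roll": 0},{"claw": 255,"linear": [0,0,-2],"roll": 0}]'

```text
clock: 13.92
ee_pos: [658.8, -23.9, 119.5]
tcp_rot: [[0.999, -0.033, -0.029], [-0.033, -0.999, 0.017], [-0.03, -0.016, -0.999]]
force: [-0.6, -0.7, -0.5]
width: -0.1
```

>>> send_rows --rows '[{"claw": 255,"linear": [0,0,-2],"roll": 0},{"claw": 255,"linear": [0,0,-2],"roll": 0},{"claw": 255,"linear": [0,0,-2],"roll": 0}]'

```text
clock: 14.3
ee_pos: [658.9, -23.9, 114.1]
tcp_rot: [[0.999, -0.033, -0.029], [-0.033, -0.999, 0.017], [-0.029, -0.016, -0.999]]
force: [-2.5, 0.7, 6.8]
width: -0.1
```

>>> send_rows --rows '[{"claw": 255,"linear": [0,0,-3],"roll": 0},{"claw": 255,"linear": [0,0,-3],"roll": 0}]'

```text
clock: 14.55
ee_pos: [659.1, -24.0, 113.6]
tcp_rot: [[0.999, -0.033, -0.029], [-0.033, -0.999, 0.017], [-0.029, -0.016, -0.999]]
force: [-11.7, 1.0, 28.3]
width: -0.5
```

Bottomed out at z = 113.6 under 28 N. Release.

>>> send_rows --rows '[{"claw": 255,"linear": [0,0,5],"roll": 0},{"claw": 255,"linear": [0,0,30],"roll": 0},{"claw": 255,"linear": [0,0,50],"roll": 0},{"claw": 255,"linear": [-60,0,20],"roll": 0},{"claw": 255,"linear": [-60,0,0],"roll": 0}]'

```text
clock: 15.18
ee_pos: [542.3, -24.1, 221.2]
tcp_rot: [[0.999, -0.033, -0.023], [-0.032, -0.999, 0.017], [-0.023, -0.016, -1.0]]
force: [0.0, 0.8, -0.2]
width: -0.1
```

>>> send_rows --rows '[{"claw": 255,"linear": [0,0,0],"roll": 0},{"claw": 255,"linear": [0,0,0],"roll": 0}]'

```text
clock: 15.42
ee_pos: [538.9, -24.1, 221.4]
tcp_rot: [[0.999, -0.033, -0.024], [-0.033, -0.999, 0.017], [-0.024, -0.016, -1.0]]
force: [0.1, 0.1, -0.8]
width: -0.2
```

```bash
python3 - <<'E'
from h import *
s=bot.observe(); print(s['clock'],s['ee_pos'],s['force'])
c=snap('wrist'); P=cloud(c); im=c['pixels'].astype(int)
D=P.reshape(-1,3); m=(D[:,2]>86)&(D[:,2]<94)&(D[:,0]<640)&(D[:,0]>560)&(D[:,1]>-65)&(D[:,1]<165); F=D[m]
for lo in range(-60,160,40):
    q=F[(F[:,1]>=lo)&(F[:,1]<lo+40)]
    if len(q)>10: print(lo+20,len(q),np.percentile(q[:,0],[2,50]))
g=(im[...,1]>im[...,0]+50)&(im[...,1]>im[...,2]+30)&(abs(P[...,2]-119)<8); print('key',np.nanmedian(P[g],0),g.sum())
c=snap('side'); cv2.imwrite('pics/s3.png',c['pixels'][:,:,::-1])
E
```

```text
15.425 [538.92879979 -24.06776111 221.43781265] [ 0.07224696  0.11693558 -0.83933138]
-40 1452 [615.40483032 625.16183395]
0 1819 [616.51333017 626.21906837]
40 1822 [618.4385809  628.29841571]
80 1710 [619.93020261 629.43272142]
120 1587 [621.72752273 630.58279537]
160 919 [622.77311491 631.72514513]
key [659.47727155 -25.53783501 117.61674055] 1007
```

View pics/s3.png

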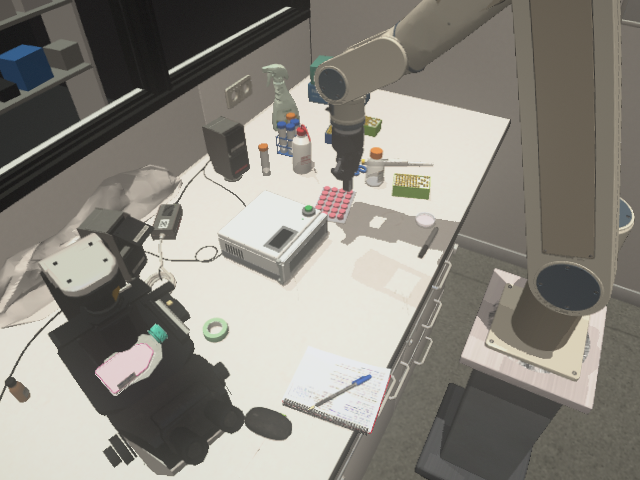

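The side view shows the reader closed (220–328, 195–275), the key up at (308, 210) and every bystander where it was. I'll hand in the job.

```bash
python3 -c "
from workcell import bot
print(bot.finish_job())"
```

```text
the job is handed in; nothing more can be done
None
```

I pushed the tray home, then shut the door, then pressed and released the start key, in that order. The job is handed in at about 15.4 s of the 61 s allowed; it reports no verdict.

- **Tray:** I pushed it by its rubber pad with closed fingertips until it stopped under about 8 N. It stopped with the TCP at x = 616 mm (615 predicted). The wrist camera showed its front moved about 99 of the 100 mm, which agrees within the 2 mm camera calibration.
- **Well plate:** the fingers touched only the pad. The plate sat in its pocket before the push, but I could not see it once it was inside.
- **Door:** I swung it round from about 117° until it stopped under about 14 N. Afterwards its edge lay parallel to the reader front, with a slope of 0.038 equal to the reader's yaw. It was unchanged after the key press.
- **Start key:** it bottomed out at z = 113.6 mm under about 28 N. That is well above the 4 N needed but under the limits. It then sprang back: the measured height was 117.6 mm both before and after the press. The listed height is 119 mm, within the calibration error.
- **Bystanders:** they look unmoved in the last side view, and the arm was clear of everything.

No check failed.

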